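# Unscrew the brush-cleaner jar

### The arm

A 6-joint arm with a two-finger parallel gripper is mounted at the origin on the work surface. World frame = base frame: x ahead of the robot, y to its left, z up, the work surface at z = 0. Lengths are in m, angles in rad, forces in N, time in s.
With the tool pointing down it reaches from about 0.35 to 0.85 m from the base axis. Payload 8.1 kg.
Tool frame: the origin (TCP) lies at the very end of the fingers, on their centre line; the grasp point (between the pads) lies 19 mm behind it; z points along the fingers, y is the line along which they close (so a half turn about z gives the same grasp; the last joint's range is limited). The gripper opens to 93 mm and grips with 3 to 60 N. Pads are 15 mm wide; open, the fingers measure 128 mm over their backs; the gripper's body (75 mm by 188 mm) begins 65 mm behind the grasp point.
Start: joints at [1.233, 0.13, 1.488, -0, 1.523, -0.085], TCP at [0.15, 0.581, 0.219] pointing down, gripper open.
Joint ranges: [-2.96, 2.96], [-0.89, 2.26], [0.02, 2.5], [-1.34, 4.48], [0, 2.73], [-2.66, 2.66]. Speed limits (rad/s): [2.39, 2.39, 2.79, 3.14, 3.14, 3.14].

### API

Orientations are given as a rotation vector (axis times angle).
In Python, from plant import robot gives the robot as it stands. The module is installed in compiled form; this text tells all that it offers.
- The arm moves only by the tool play_rows, never from a script. Its argument "increments" is text: rows parted by semicolons, each of 5 numbers parted by spaces: the shift along the tool's x, y, z in mm, then the turn about the tool's z in degrees, then the closure, from -1 (fully open) to 1 (shut). In form: dx dy dz yaw claw; .... A call has 1 to 20 rows; each row is the pose to reach, as a shift and turn from the pose commanded when the call began, along the tool's axes at that moment; what a row does not reach only later rows make up. A row lasts 1/10 s, in which the tool goes at most 50 mm and 8.59 degrees, less where a joint would pass 70% of its speed; a pose out of reach is approached as far as the arm can. A call with a gripper value outside its range is refused whole. The fingers move at their own pace and stop on an object; "force" is the grip in N (left out, the last holds). Time passes only in rows, so rows that repeat a pose let the fingers close. It gives the time, the measured TCP pose, the force, the opening and the grip force at its end, in the units of the state.
- robot.read_state(): the state, without advancing time (a new reading comes with each control period).
- robot.read_camera(name): name is "side" or "top" or "wrist"; returns the picture (480x640x3 uint8, blue, green, red); there is no depth.
- robot.calibration(name): a dict with "vertical_fov" (degrees; the focal length in pixels is half the picture's height over the tangent of half this angle, whatever the lens; pixels are square), "cx", "cy" (the principal point, pixels), "D" ([k1, k2, p1, p2, k3] as OpenCV has them; the pictures are not rectified), "rvec" (rotation vector, rad) and "tvec" (3), from world to camera coordinates, as OpenCV has them. Camera axes: x right, y down, z forward; pixel columns grow to the right and rows downward; lengths in m; the calibration is good to about 2 mm. A picture is of the moment at which its call begins: read the wrist's pose just before it. calibration takes no time and is no camera call; for the wrist camera it gives the pose at the moment of the call.
- robot.close_job(): hands the job in; it is judged then, once.
Trained networks look in the newest picture that a camera, given by its name, has taken for a name from the list of things; names that differ only in an ending like _2 or _b are one class to them, and where a whole thing is asked for, a point or a joint stands for the part that bears it (a point fixed in the world has none). Each returns a list of dicts, best first, with "conf" (0 to 1); they miss things now and then, are a little off and sometimes report something else, mostly with a low value. They report only what shows in the picture. A call takes as long as a camera call. They do not tell look-alikes from the thing itself.
- robot.recognise(camera, query): "centre" ([x, y, z] in m, in world coordinates, good to about 4 mm: the middle of the surface that is visible of it).
- robot.regions_of(camera, query): "pixels" (480x640 bool, what is visible of it).
- robot.landmark_of(camera, query): "centre" ([x, y, z] in m, in world coordinates, good to about 4 mm: a listed point, or the origin of a listed thing).
The state is a dict: "t": time; "q": joint angles; "dq": joint speeds; "joint_torque": joint torques, N m; "tool_pos": TCP position; "orientation": TCP orientation; "force": force on the tool from outside, world axes, zero at the start; "wrist_torque": the same for the moment, N m; "opening": finger opening in m; "gripper_force": force on a finger pad.
Only numpy, scipy, OpenCV 4.12 (cv2) and the standard library are available. Lean on these libraries where they do the work, as an engineer would, in place of code of your own. Each camera call takes 0.05 s, during which the arm holds its last target. There are 200 camera calls.

### The job

Open the big brush-cleaning jar in the wooden holder: unscrew its wide black cap, without forcing it, until the thread lets go, lift it clear and set it down, not dropping it, top side up on the flat square white tile, with the whole cap on the tile. Let go of it, and do not displace the three other bottles and pots that stand among these things (the small pot, the blue bottle with the yellow cap, the amber pot).

Things in the scene. Friction and masses are not known exactly. Their poses are not given: they have to be found in the camera images.
- cap: The jar's black plastic screw cap, 16-sided (nearly round), 60 mm across flats, 48 mm tall, closed flat top, 50-100 g, loose but screwed on. Origin: centre of its open underside, z up. Turn it anticlockwise seen from above: it climbs 9 mm a turn and 2.0 to 2.2 turns free it, 18 mm up; then lift 24 mm more to clear the rim. Turns easily and stays where left on the thread.
- neck (a point): On the axis of the jar's glass neck, fixed to the jar, at the height of the underside of the fully closed cap (90 mm above the table); z up. The neck is 40 mm across (48 over the thread), its rim 42 mm above this point; the glass shoulder begins 10 mm below it (jar 82 mm across). Square wooden holder, 130 mm wide, fixed to the table: the jar cannot turn or tip.
- tile_top (a point): Centre of the upper face of the flat square white ceramic tile, 150 x 150 mm, 8 mm thick, fixed to the table; z up, x and y along its sides.
- paint_pot: Small pot with white lid, 44 mm across, 55 mm tall, standing loose about midway between jar and tile; origin at the centre of its foot. Bystander.
- glue_bottle: Blue bottle with a yellow cap, 52 mm across, 140 mm tall, standing loose farther from the robot; origin at the centre of its foot. Bystander.
- varnish_pot: Amber pot with a black lid, 56 mm across, 60 mm tall, standing loose nearer the robot; origin at the centre of its foot. Bystander.
Things that resemble listed ones, but are neither listed nor needed, are in the scene too. What is shaped like the cap but green or red is not meant.

How it is judged:
On the way, in this order (a step that is already met when the one before it is completed fails the run):
1. the cap has climbed at least 10 mm on the thread, still on the neck (z of cap in the frame of neck between 0.01 and 0.038 m and horizontal distance between cap and neck below 0.008 m), for 0.1 s.
2. the cap has been lifted clear of the neck (z of cap in the frame of neck above 0.05 m), for 0.1 s.
At the end, for the whole second after the job is handed in: The cap stands still and released on the tile, top side up (within 0.1 rad), its underside within 4 mm of the tile's face and its centre within 47 mm of the tile's centre along each side of the tile (x of cap in the frame of tile_top between -0.047 and 0.047 m and y of cap in the frame of tile_top between -0.047 and 0.047 m and z of cap in the frame of tile_top between -0.004 and 0.004 m and angle between cap's own z axis and vertical below 0.1 rad and linear speed of cap below 0.02 m/s and contact force between the fingers and cap below 0.1 N); the robot touches nothing.
It fails at once if the cap is forced: more than 130 N between cap and jar (contact force between cap and jar above 130 N).
It fails at once if the cap is dropped: it falls free at more than 0.8 m/s (contact force between the fingers and cap below 0.01 N and linear speed of cap above 0.8 m/s).
It fails at once if a bystander pot or bottle is displaced by more than 30 mm or tipped over (distance of any of paint_pot, glue_bottle, varnish_pot from where it was at the start of the episode above 0.03 m or angle between any of paint_pot, glue_bottle, varnish_pot's own z axis and vertical above 0.5 rad).
It also fails if it takes over 72 s, if anything falls off the work surface, if the arm or the gripper's body presses on something with over 40 N, if the wrist force passes 120 N, or if a joint passes its speed limit or range.

## Working session

There is one attempt and no reset: what is moved stays moved. The work goes in short steps, Python scripts to look and compute and a tool call to move; the robot and the scene stay as the last step left them, time stands still between calls to the robot, and variables do not carry over. Pictures are saved under pics/ and viewed, at most 10 in all, crops included, and the job is handed in when it is done.

Besides the shell and the picture viewer there is one more tool, called in YAML: its name, and indented under it one key for each argument. play_rows: Moves the arm, as the interface text tells. Its arguments: {"type":"object","properties":{"increments":{"type":"string"},"force":{"type":"number"}},"required":["increments"]}

```bash
mkdir -p pics; python3 - <<'E'
from plant import robot
import cv2
s=robot.read_state();print(s['t'],s['tool_pos'],s['orientation'],s['q'],s['opening'])
for c in ['top','side']:
    im=robot.read_camera(c);cv2.imwrite(f'pics/{c}0.png',im)
    for n in ['cap','neck','tile_top','paint_pot','glue_bottle','varnish_pot']:
        try:print(c,n,[(d['centre'],round(d['conf'],2)) for d in robot.landmark_of(c,n)])
        except Exception as e:print(n,e)
E
```

```text
0.0 [0.14985541 0.58040115 0.21759512] [-3.96001691e-01 -3.11613516e+00  2.79386375e-03] [ 1.23259612e+00  1.31150755e-01  1.48927663e+00  1.21228459e-05
  1.52298738e+00 -8.53938193e-02] 0.0928984751403055
top cap [([0.4843, -0.1429, 0.0916], 0.85), ([0.3922, 0.1317, 0.0043], 0.63), ([0.6392, -0.1372, -0.001], 0.6)]
top neck []
top tile_top [([0.5579, 0.1427, 0.0094], 0.79)]
top paint_pot [([0.5923, -0.0179, -0.003], 0.83)]
top glue_bottle [([0.6664, 0.0397, -0.0015], 0.82), ([0.437, -0.0105, 0.0023], 0.27)]
top varnish_pot [([0.4388, -0.0084, 0.0041], 0.63)]
side cap [([0.3878, 0.133, 0.0012], 0.97), ([0.4843, -0.1484, 0.0913], 0.69), ([0.6399, -0.1362, 0.0022], 0.63)]
side neck [([0.5917, -0.0221, 0.0014], 0.24)]
side tile_top [([0.5573, 0.1404, 0.0107], 0.63)]
side paint_pot [([0.5932, -0.0203, -0.0007], 0.69)]
side glue_bottle [([0.6644, 0.0382, -0.0013], 0.68)]
side varnish_pot [([0.4414, -0.0078, -0.0009], 0.56)]
```

View pics/top0.png

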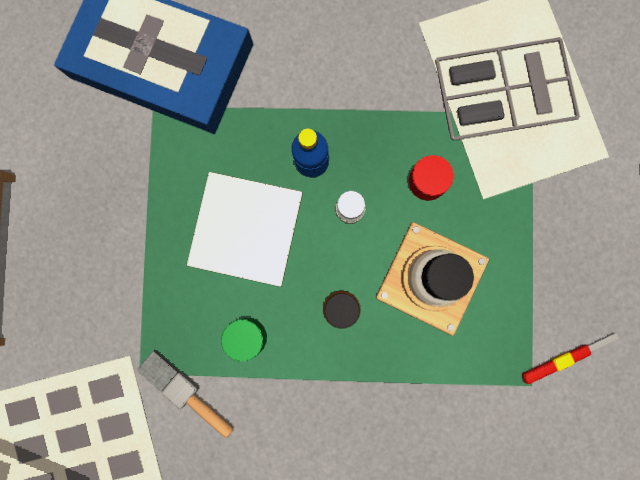

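View pics/side0.png

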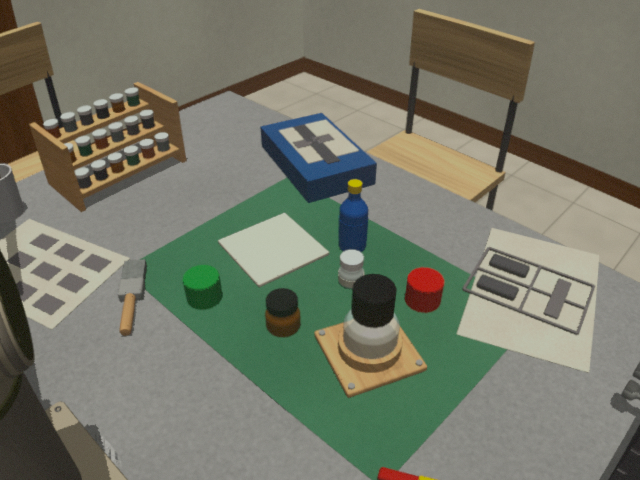

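The top view shows the black-capped jar at about (447,277), the tile at (245,229), the white pot at (350,207), the blue bottle at (310,150) and the amber pot at (342,310). The red (432,177) and green (243,340) caps are decoys. The side view agrees, so the network's best positions hold. I'll move above the jar and look from close by.

play_rows:
  increments: "-505 -619 0 60 -1;-505 -619 0 60 -1;-505 -619 0 60 -1;-505 -619 0 60 -1;-505 -619 0 60 -1;-505 -619 0 60 -1;-505 -619 0 60 -1;-505 -619 0 60 -1;-505 -619 0 60 -1;-505 -619 0 60 -1;-505 -619 0 60 -1;-505 -619 0 60 -1;-505 -619 0 60 -1;-505 -619 0 60 -1;-505 -619 0 60 -1;-505 -619 0 60 -1;-505 -619 0 60 -1;-505 -619 0 60 -1;-505 -619 0 60 -1;-505 -619 0 60 -1"

```text
t: 2.7
tool_pos: [0.4841, -0.1435, 0.2191]
orientation: [1.899, 2.502, 0.001]
force: [0.2, -0.3, 0.0]
opening: 0.0929
gripper_force: 0.0
```

```bash
cat > h.py <<'E'
from plant import robot
import cv2,numpy as np
from scipy.spatial.transform import Rotation as Ro
def ray(c,px,z,cal=None):
    k=cal or robot.calibration(c);f=240/np.tan(np.radians(k['vertical_fov'])/2)
    K=np.array([[f,0,k['cx']],[0,f,k['cy']],[0,0,1]])
    u=cv2.undistortPoints(np.array(px,float).reshape(-1,1,2),K,np.array(k['D'],float)).reshape(-1,2)
    R=cv2.Rodrigues(np.array(k['rvec'],float))[0];o=-R.T@np.array(k['tvec'],float).ravel()
    d=np.c_[u,np.ones(len(u))]@R
    return o+d*((z-o[2])/d[:,2])[:,None]
def inc(target):
    s=robot.read_state();R=Ro.from_rotvec(s['orientation']).as_matrix()
    print('t',round(s['t'],2),'pos',s['tool_pos'].round(4),'q',np.round(s['q'],3),'open',s['opening'],'F',np.round(s['force'],1))
    print('tool x',R[:,0].round(3),'y',R[:,1].round(3),'z',R[:,2].round(3))
    print('inc mm',((np.array(target)-s['tool_pos'])@R*1000).round(1))
E
python3 - <<'E'
from h import *
inc([.484,-.1455,.102])
cal=robot.calibration('wrist');im=robot.read_camera('wrist');cv2.imwrite('pics/w1.png',im)
for n in ['cap','neck']: print(n,[(d['centre'],round(d['conf'],2)) for d in robot.landmark_of('wrist',n)])
for c in ['wrist','top']:
  if c=='top': robot.read_camera('top')
  for r in robot.regions_of(c,'cap'):
    m=r['pixels'];ys,xs=np.nonzero(m);print(c,r['conf'],xs.mean(),ys.mean(),m.sum(),xs.min(),xs.max(),ys.min(),ys.max())
E
```

```text
t 2.7 pos [ 0.4841 -0.1435  0.2191] q [-0.39  -0.13   1.748  0.     1.523 -0.662] open 0.09294408920248313 F [ 0.2 -0.3  0. ]
tool x [-0.269  0.963 -0.   ] y [0.963 0.269 0.001] z [ 0.001 -0.    -1.   ]
inc mm [ -1.9  -0.7 117.1]
cap [([0.6411, -0.1394, 0.0006], 0.94), ([0.4872, -0.144, 0.09], 0.93)]
neck []
wrist 0.79 461.5092007690195 244.1741279868168 3641 426 497 211 278
wrist 0.6 321.0019572663513 241.64834447887785 6131 279 363 195 286
top 0.84 243.77440206851972 338.9120879120879 1547 221 267 318 360
top 0.75 441.2668178382464 278.20559334845046 1323 422 467 254 300
top 0.63 429.3346456692913 175.05669291338583 1270 410 452 155 200
top 0.62 244.7065046611501 228.6068922174505 9547 186 302 173 286
```

View pics/w1.png

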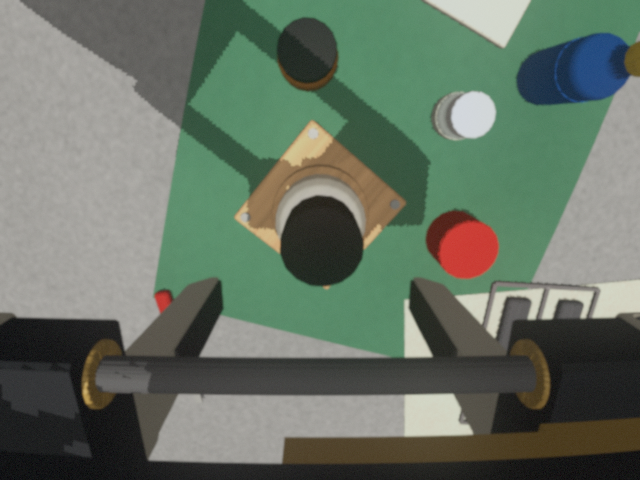

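```bash
python3 - <<'E'
from h import *
im=cv2.imread('pics/w1.png')
m=((im.max(2)<55)*255).astype(np.uint8)
n,l,st,ce=cv2.connectedComponentsWithStats(m)
for i in range(1,n):
    if st[i,4]>800:print(st[i],ce[i],ray('wrist',[ce[i]],.138).round(4))
p=ray('wrist',[[321,241.6],[279,241],[363,241],[321,195],[321,286]],.138);print(p.round(4))
E
```

```text
[ 277   29   55   54 1615] [299.66873065  59.85820433] [[ 0.4421 -0.0318  0.138 ]]
[ 282  197   80   88 5570] [321.14075404 241.46211849] [[ 0.4873 -0.1423  0.138 ]]
[    0   282   640   198 28014] [193.46869422 423.12400942] [[ 0.4268 -0.328   0.138 ]]
[  410   282   230   152 13721] [558.38357263 368.19371766] [[ 0.7055 -0.1951  0.138 ]]
[[ 0.4872 -0.1424  0.138 ]
 [ 0.4585 -0.1499  0.138 ]
 [ 0.5157 -0.134   0.138 ]
 [ 0.4782 -0.1104  0.138 ]
 [ 0.4965 -0.1752  0.138 ]]
```

The wrist view shows the black cap at (321,241), with the jar and holder beneath it. It gives a cap centre of about (0.487, -0.1455). I'll turn to the end of the wrist range and check from the other side.

play_rows:
  increments: "-2.7 2.3 0 170 -1;-2.7 2.3 0 170 -1;-2.7 2.3 0 170 -1;-2.7 2.3 0 170 -1;-2.7 2.3 0 170 -1;-2.7 2.3 0 170 -1;-2.7 2.3 0 170 -1;-2.7 2.3 0 170 -1;-2.7 2.3 0 170 -1;-2.7 2.3 0 170 -1;-2.7 2.3 0 170 -1;-2.7 2.3 0 170 -1;-2.7 2.3 0 170 -1;-2.7 2.3 0 170 -1;-2.7 2.3 0 170 -1;-2.7 2.3 0 170 -1;-2.7 2.3 0 170 -1;-2.7 2.3 0 170 -1;-2.7 2.3 0 170 -1;-2.7 2.3 0 170 -1"

```text
t: 5.0
tool_pos: [0.4871, -0.1465, 0.2187]
orientation: [-2.652, 1.684, -0.0]
force: [0.2, 0.2, -0.0]
opening: 0.093
gripper_force: 0.0
```

```bash
python3 - <<'E'
from h import *
inc([.487,-.1455,.102])
im=robot.read_camera('wrist');cv2.imwrite('pics/w2.png',im)
for n in ['cap','tile_top']: print(n,[(d['centre'],round(d['conf'],2)) for d in robot.landmark_of('wrist',n)])
m=((im.max(2)<55)*255).astype(np.uint8)
n,l,st,ce=cv2.connectedComponentsWithStats(m)
for i in range(1,n):
    if st[i,4]>800:
        x,y,w,h,a=st[i];print(st[i],ray('wrist',[ce[i],[x,y+h/2],[x+w,y+h/2],[x+w/2,y],[x+w/2,y+h]],.138).round(4))
E
```

```text
t 5.0 pos [ 0.4871 -0.1465  0.2187] q [-0.393 -0.119  1.738  0.     1.522  2.309] open 0.09299413330550728 F [ 0.2  0.2 -0. ]
tool x [ 0.426 -0.905  0.   ] y [-0.905 -0.426 -0.   ] z [ 0. -0. -1.]
inc mm [ -1.   -0.3 116.7]
cap [([0.3919, 0.1378, -0.0008], 0.85), ([0.4875, -0.1463, 0.0884], 0.68), ([0.6405, -0.1393, -0.0021], 0.57)]
tile_top [([0.5578, 0.1428, 0.0047], 0.96)]
[ 272  194   82   88 5619] [[ 0.4908 -0.1507  0.138 ]
 [ 0.5164 -0.1387  0.138 ]
 [ 0.4644 -0.1637  0.138 ]
 [ 0.5039 -0.1793  0.138 ]
 [ 0.4759 -0.1209  0.138 ]]
[    0   282   640   198 40553] [[ 0.4433 -0.0157  0.138 ]
 [ 0.6772  0.081   0.138 ]
 [ 0.1805 -0.157   0.138 ]
 [ 0.4713 -0.1231  0.138 ]
 [ 0.3856  0.0533  0.138 ]]
```

play_rows:
  increments: "0 -0.6 30 0 -1;0 -0.6 60 0 -1;0 -0.6 80 0 -1;0 -0.6 100 0 -1;0 -0.6 116 0 -1;0 -0.6 116 0 -1;0 -0.6 116 0 1;0 -0.6 116 0 1;0 -0.6 116 0 1;0 -0.6 116 0 1"
  force: 12

```text
t: 6.15
tool_pos: [0.4883, -0.1466, 0.1036]
orientation: [-2.657, 1.675, -0.002]
force: [0.2, 0.7, 0.5]
opening: 0.0656
gripper_force: 0.0
```

play_rows:
  increments: "0 0 0 0 1;0 0 0 0 1;0 0 0 0 1"
  force: 12

```text
t: 6.45
tool_pos: [0.4884, -0.1465, 0.1034]
orientation: [-2.657, 1.675, -0.002]
force: [1.4, 1.3, 3.5]
opening: 0.0602
gripper_force: 12.0
```

play_rows:
  increments: "0 0 0 0 1;0 0 -0.2 -8 1;0 0 -0.4 -16 1;0 0 -0.6 -24 1;0 0 -0.8 -32 1;0 0 -1.0 -40 1;0 0 -1.2 -48 1;0 0 -1.4 -56 1;0 0 -1.6 -64 1;0 0 -1.8 -72 1;0 0 -2.0 -80 1;0 0 -2.2 -88 1;0 0 -2.4 -96 1;0 0 -2.6 -104 1;0 0 -2.8 -112 1;0 0 -3.0 -120 1;0 0 -3.2 -128 1;0 0 -3.4 -135 1;0 0 -3.4 -135 1"
  force: 30

```text
t: 8.35
tool_pos: [0.4884, -0.1456, 0.1064]
orientation: [-2.561, -1.82, -0.003]
force: [3.8, 4.8, 3.3]
opening: 0.0605
gripper_force: 30.0
```

```bash
python3 - <<'E'
from h import *
inc([.488,-.1465,.1])
s=robot.read_state();print(s['wrist_torque'],s['gripper_force'])
robot.read_camera('side')
print([(d['centre'],round(d['conf'],2)) for d in robot.landmark_of('side','cap')])
E
```

```text
t 8.35 pos [ 0.4884 -0.1456  0.1064] q [-0.392 -0.032  1.865  0.002  1.307 -0.057] open 0.06051180226569584 F [3.8 4.8 3.3]
tool x [0.329 0.944 0.002] y [ 0.944 -0.329  0.001] z [ 0.002  0.001 -1.   ]
inc mm [-1.  -0.1  6.4]
[ 0.88949502 -0.55192875  0.02283238] 30.000014514662325
[([0.6414, -0.1345, 0.0034], 0.86), ([0.391, 0.1327, 0.0019], 0.77), ([0.4879, -0.1496, 0.0945], 0.59)]
```

play_rows:
  increments: "0 0 -0.2 -8 1;0 0 -0.4 -16 1;0 0 -0.6 -24 1;0 0 -0.8 -32 1;0 0 -1.0 -40 1;0 0 -1.2 -48 1;0 0 -1.4 -56 1;0 0 -1.6 -64 1;0 0 -1.8 -72 1;0 0 -2.0 -80 1;0 0 -2.2 -88 1;0 0 -2.4 -96 1;0 0 -2.6 -104 1;0 0 -2.8 -112 1;0 0 -3.0 -120 1;0 0 -3.2 -128 1;0 0 -3.4 -135 1;0 0 -3.4 -135 1;0 0 -3.4 -135 0.2;0 0 -3.4 -135 0"
  force: 30

```text
t: 10.45
tool_pos: [0.4878, -0.1465, 0.1097]
orientation: [-0.689, 3.065, -0.0]
force: [-0.6, 2.1, 4.8]
opening: 0.0604
gripper_force: 30.0
```

play_rows:
  increments: "0 0 0 0 -0.8;0 0 0 0 -0.8;0 0 0 0 -0.8;0 0 0 135 -0.8;0 0 0 135 -0.8;0 0 0 135 -0.8;0 0 0 135 -0.8;0 0 0 135 -0.8;0 0 0 135 -0.8;0 0 0 135 -0.8;0 0 0 135 -0.8;0 0 0 135 -0.8;0 0 0 135 -0.8;0 0 0 135 -0.8;0 0 0 135 -0.8;0 0 0 135 -0.8;0 0 0 135 -0.8;0 0 0 135 -0.8;0 0 0 135 -0.8;0 0 0 135 -0.8"

```text
t: 12.45
tool_pos: [0.4873, -0.1464, 0.1091]
orientation: [-2.567, -1.81, 0.001]
force: [-0.0, 0.3, -1.0]
opening: 0.084
gripper_force: 0.0
```

play_rows:
  increments: "0 0 0 135 -0.8;0 0 0 135 -0.8;0 0 0 135 -0.8;0 0 0 135 -0.8;0 0 0 135 -0.8;0 0 0 135 -0.8;0 0 0 135 -0.8;0 0 0 135 -0.8;0 0 0 135 -0.8;0 0 0 135 -0.8;0 0 0 135 -0.8;0 0 0 135 -0.8;0 0 0 135 -0.8;0 0 0 135 -0.8;0 0 0 135 -0.8;0 0 0 135 -0.8;0 0 0 135 1;0 0 0 135 1;0 0 0 135 1;0 0 0 135 1"
  force: 15

```text
t: 14.45
tool_pos: [0.4882, -0.1461, 0.1096]
orientation: [-2.658, 1.672, -0.001]
force: [3.2, 1.7, -0.2]
opening: 0.0604
gripper_force: 15.0
```

```bash
python3 - <<'E'
from h import *
inc([.488,-.1465,.1])
robot.read_camera('side')
print([(d['centre'],round(d['conf'],2)) for d in robot.landmark_of('side','cap')])
E
```

```text
t 14.45 pos [ 0.4882 -0.1461  0.1096] q [-3.920e-01 -3.500e-02  1.863e+00  1.000e-03  1.313e+00  2.302e+00] open 0.06037601863700978 F [ 3.2  1.7 -0.2]
tool x [ 0.433 -0.901  0.   ] y [-0.901 -0.433 -0.001] z [ 0.001  0.    -1.   ]
inc mm [0.2 0.4 9.6]
[([0.485, -0.147, 0.0969], 0.92), ([0.6402, -0.1342, 0.0044], 0.86), ([0.3916, 0.1338, 0.002], 0.7)]
```

play_rows:
  increments: "0 0 0 0 1;0 0 -0.2 -8 1;0 0 -0.4 -16 1;0 0 -0.6 -24 1;0 0 -0.8 -32 1;0 0 -1.0 -40 1;0 0 -1.2 -48 1;0 0 -1.4 -56 1;0 0 -1.6 -64 1;0 0 -1.8 -72 1;0 0 -2.0 -80 1;0 0 -2.2 -88 1;0 0 -2.4 -96 1;0 0 -2.6 -104 1;0 0 -2.8 -112 1;0 0 -3.0 -120 1;0 0 -3.2 -128 1;0 0 -3.4 -135 1;0 0 -3.4 -135 1"
  force: 30

```text
t: 16.45
tool_pos: [0.4883, -0.1462, 0.1132]
orientation: [2.56, 1.82, 0.002]
force: [3.3, 4.3, 1.1]
opening: 0.0604
gripper_force: 30.0
```

play_rows:
  increments: "0 0 -0.2 -8 1;0 0 -0.4 -16 1;0 0 -0.6 -24 1;0 0 -0.8 -32 1;0 0 -1.0 -40 1;0 0 -1.2 -48 1;0 0 -1.4 -56 1;0 0 -1.6 -64 1;0 0 -1.8 -72 1;0 0 -2.0 -80 1;0 0 -2.2 -88 1;0 0 -2.4 -96 1;0 0 -2.6 -104 1;0 0 -2.8 -112 1;0 0 -3.0 -120 1;0 0 -3.2 -128 1;0 0 -3.4 -135 1;0 0 -3.4 -135 1;0 0 -3.4 -135 1"

```text
t: 18.35
tool_pos: [0.4881, -0.146, 0.1166]
orientation: [-0.695, 3.063, 0.001]
force: [2.3, 3.8, 0.4]
opening: 0.0605
gripper_force: 30.0
```

play_rows:
  increments: "0 0 0 0 -0.8;0 0 0 0 -0.8;0 0 0 0 -0.8;0 0 0 135 -0.8;0 0 0 135 -0.8;0 0 0 135 -0.8;0 0 0 135 -0.8;0 0 0 135 -0.8;0 0 0 135 -0.8;0 0 0 135 -0.8;0 0 0 135 -0.8;0 0 0 135 -0.8;0 0 0 135 -0.8;0 0 0 135 -0.8;0 0 0 135 -0.8;0 0 0 135 -0.8;0 0 0 135 -0.8;0 0 0 135 -0.8;0 0 0 135 -0.8;0 0 0 135 -0.8"

```text
t: 20.35
tool_pos: [0.4874, -0.1466, 0.1161]
orientation: [-2.567, -1.811, 0.001]
force: [0.4, -0.1, 1.0]
opening: 0.084
gripper_force: 0.0
```

play_rows:
  increments: "0 0 0 135 -0.8;0 0 0 135 -0.8;0 0 0 135 -0.8;0 0 0 135 -0.8;0 0 0 135 -0.8;0 0 0 135 -0.8;0 0 0 135 -0.8;0 0 0 135 -0.8;0 0 0 135 -0.8;0 0 0 135 -0.8;0 0 0 135 -0.8;0 0 0 135 -0.8;0 0 0 135 -0.8;0 0 0 135 -0.8;0 0 0 135 -0.8;0 0 0 135 -0.8;0 0 0 135 1;0 0 0 135 1;0 0 0 135 1;0 0 0 135 1"
  force: 15

```text
t: 22.35
tool_pos: [0.4882, -0.1463, 0.1164]
orientation: [-2.658, 1.673, -0.001]
force: [2.6, 1.2, -0.7]
opening: 0.0607
gripper_force: 15.0
```

```bash
python3 - <<'E'
from h import *
inc([.488,-.1465,.1])
robot.read_camera('side')
print([(d['centre'],round(d['conf'],2)) for d in robot.landmark_of('side','cap')])
E
```

```text
t 22.35 pos [ 0.4882 -0.1463  0.1164] q [-3.920e-01 -4.200e-02  1.856e+00  1.000e-03  1.327e+00  2.302e+00] open 0.06072236191862641 F [ 2.6  1.2 -0.7]
tool x [ 0.433 -0.901  0.   ] y [-0.901 -0.433 -0.001] z [ 0.001  0.    -1.   ]
inc mm [ 0.1  0.3 16.4]
[([0.6399, -0.1328, 0.0014], 0.91), ([0.3902, 0.1326, 0.001], 0.84), ([0.486, -0.1501, 0.1029], 0.69)]
```

play_rows:
  increments: "0 0 0 0 1;0 0 -0.2 -8 1;0 0 -0.4 -16 1;0 0 -0.6 -24 1;0 0 -0.8 -32 1;0 0 -1.0 -40 1;0 0 -1.2 -48 1;0 0 -1.4 -56 1;0 0 -1.6 -64 1;0 0 -1.8 -72 1;0 0 -2.0 -80 1;0 0 -2.2 -88 1;0 0 -2.4 -96 1;0 0 -2.6 -104 1;0 0 -2.8 -112 1;0 0 -3.0 -120 1;0 0 -3.2 -128 1;0 0 -3.4 -135 1;0 0 -3.4 -135 1"
  force: 30

```text
t: 24.35
tool_pos: [0.4886, -0.1456, 0.1201]
orientation: [2.56, 1.82, 0.004]
force: [4.0, 5.1, 0.6]
opening: 0.0604
gripper_force: 30.0
```

play_rows:
  increments: "0 0 -0.2 -8 1;0 0 -0.4 -16 1;0 0 -0.6 -24 1;0 0 -0.8 -32 1;0 0 -1.0 -40 1;0 0 -1.2 -48 1;0 0 -1.4 -56 1;0 0 -1.6 -64 1;0 0 -1.8 -72 1;0 0 -2.0 -80 1;0 0 -2.2 -88 1;0 0 -2.4 -96 1;0 0 -2.6 -104 1;0 0 -2.8 -112 1;0 0 -3.0 -120 1;0 0 -3.2 -128 1;0 0 -3.4 -135 1;0 0 -3.4 -135 1;0 0 -3.4 -135 1"

```text
t: 26.25
tool_pos: [0.4875, -0.1462, 0.1231]
orientation: [0.689, -3.065, -0.001]
force: [0.2, 3.2, 2.6]
opening: 0.0602
gripper_force: 30.0
```

play_rows:
  increments: "0 0 -1 0 1;0 0 -2 0 1;0 0 -3 0 1;0 0 -3 0 1"

```text
t: 26.65
tool_pos: [0.4875, -0.1463, 0.1259]
orientation: [0.693, -3.064, -0.001]
force: [1.3, 2.2, -1.3]
opening: 0.0607
gripper_force: 30.0
```

The thread has let go: the 3 mm pull met only about 1 N. Now I'll lift straight up.

play_rows:
  increments: "0 0 -5 0 1;0 0 -10 0 1;0 0 -15 0 1;0 0 -20 0 1;0 0 -25 0 1;0 0 -32 0 1;0 0 -40 0 1;0 0 -50 0 1;0 0 -62 0 1;0 0 -70 0 1;0 0 -70 0 1;0 0 -70 0 1"

```text
t: 27.85
tool_pos: [0.4878, -0.1465, 0.1962]
orientation: [-0.694, 3.064, -0.0]
force: [1.1, -0.3, -1.0]
opening: 0.0599
gripper_force: 30.0
```

```bash
python3 - <<'E'
from h import *
im=robot.read_camera('side');cv2.imwrite('pics/s2.png',im)
print([(d['centre'],round(d['conf'],2)) for d in robot.landmark_of('side','cap')])
k=robot.read_camera('top')
# tile outline in the top view
m=((k.min(2)>190)*255).astype(np.uint8);n,l,st,ce=cv2.connectedComponentsWithStats(m)
for i in range(1,n):
    x,y,w,h,a=st[i]
    if 5000<a<14000 and 180<ce[i][0]<310:
        c=cv2.minAreaRect(np.argwhere(l==i)[:,::-1].astype(np.float32));p=ray('top',cv2.boxPoints(c),.008);print(p.round(4),p.mean(0).round(4),[np.linalg.norm(p[j]-p[j-1]).round(4) for j in range(4)])
print('tile',[(d['centre'],round(d['conf'],2)) for d in robot.landmark_of('top','tile_top')])
inc([.558,.1418,.187])
E
```

```text
[([0.4872, -0.1516, 0.1833], 0.85), ([0.6399, -0.1339, 0.0035], 0.57), ([0.3909, 0.1354, 0.0004], 0.57)]
[[0.4983 0.2301 0.008 ]
 [0.6459 0.2033 0.008 ]
 [0.6156 0.0561 0.008 ]
 [0.4699 0.0843 0.008 ]] [0.5574 0.1435 0.008 ] [np.float64(0.1486), np.float64(0.15), np.float64(0.1503), np.float64(0.1484)]
tile [([0.5575, 0.1406, 0.005], 0.93)]
t 28.05 pos [ 0.4873 -0.1462  0.1953] q [-0.392 -0.105  1.768  0.     1.48  -2.409] open 0.06041129569445772 F [ 0.2 -0.2 -0.2]
tool x [-0.902 -0.431  0.001] y [-0.431  0.902  0.001] z [-0.001  0.    -1.   ]
inc mm [-187.9  229.5    8.4]
```

View pics/s2.png

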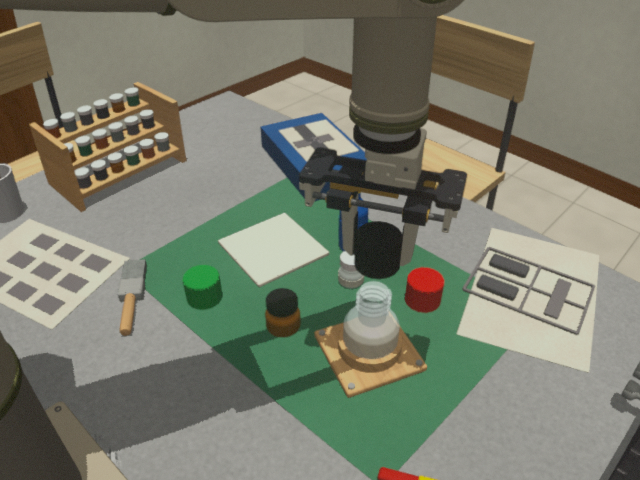

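The side picture shows the cap held clear above the bare jar neck, cap at about (378,250) and rim at (373,290). All the bystanders are still in place. Next I'll carry it to the tile centre, (0.5575, 0.142).

play_rows:
  increments: "-9 11 0 2 1;-23 28 0 5 1;-41 50 0 9 1;-62 76 0 13 1;-83 101 0 18 1;-103 126 0 22 1;-124 151 0 26 1;-145 177 0 31 1;-164 200 0 35 1;-179 218 0 38 1;-188 229.5 0 40 1;-188 229.5 0 40 1;-188 229.5 0 40 1;-188 229.5 0 40 1"

```text
t: 29.45
tool_pos: [0.5583, 0.1408, 0.1958]
orientation: [-0.396, -3.116, 0.001]
force: [-0.9, -1.2, -0.2]
opening: 0.0603
gripper_force: 30.0
```

```bash
python3 - <<'E'
from h import *
inc([.5575,.142,.021])
robot.read_camera('side')
print([(d['centre'],round(d['conf'],2)) for d in robot.landmark_of('side','cap')])
E
```

```text
t 29.45 pos [0.5583 0.1408 0.1958] q [ 0.158  0.077  1.587 -0.     1.478 -1.16 ] open 0.060252707291530275 F [-0.9 -1.2 -0.2]
tool x [-0.968  0.25   0.   ] y [ 0.25   0.968 -0.   ] z [-0. -0. -1.]
inc mm [  1.    1.1 174.8]
[([0.3926, 0.131, -0.0007], 0.97), ([0.6402, -0.1354, 0.0003], 0.9), ([0.5554, 0.1381, 0.18], 0.57)]
```

play_rows:
  increments: "0 0 20 0 1;0 0 50 0 1;0 0 80 0 1;0 0 110 0 1;0 0 135 0 1;0 0 150 0 1;0 0 160 0 1;0 0 165 0 1;0 0 168 0 1;0 0 168 0 1;0 0 168 0 1"

```text
t: 30.65
tool_pos: [0.5593, 0.1418, 0.0291]
orientation: [0.396, 3.115, 0.001]
force: [0.3, -0.6, -0.9]
opening: 0.0602
gripper_force: 30.0
```

play_rows:
  increments: "0 0 1 0 1;0 0 2 0 1;0 0 3 0 1;0 0 4 0 1;0 0 4 0 1;0 0 4 0 1"

```text
t: 31.25
tool_pos: [0.5584, 0.1417, 0.0239]
orientation: [-0.396, -3.116, 0.0]
force: [0.3, 1.3, -0.1]
opening: 0.0602
gripper_force: 30.0
```

play_rows:
  increments: "0 0 0.5 0 1;0 0 1 0 1;0 0 1.5 0 1;0 0 1.5 0 1;0 0 1.5 0 1"

```text
t: 31.75
tool_pos: [0.5584, 0.1417, 0.0225]
orientation: [-0.396, -3.116, 0.0]
force: [-0.4, -0.1, -0.5]
opening: 0.0603
gripper_force: 30.0
```

play_rows:
  increments: "0 0 0.5 0 1;0 0 1 0 1;0 0 1 0 1;0 0 1 0 1"

```text
t: 32.15
tool_pos: [0.5584, 0.1417, 0.0215]
orientation: [-0.396, -3.116, 0.0]
force: [0.2, -0.2, -0.8]
opening: 0.0605
gripper_force: 30.0
```

play_rows:
  increments: "0 0 0.5 0 1;0 0 1 0 1;0 0 1 0 1;0 0 1 0 1"

```text
t: 32.55
tool_pos: [0.5586, 0.1417, 0.0214]
orientation: [0.396, 3.116, -0.0]
force: [-3.5, -1.4, 7.1]
opening: 0.0603
gripper_force: 30.0
```

Contact shows as 7 N upward at TCP z = 21.4 mm, as expected. I'll release and retreat straight up.

play_rows:
  increments: "0 0 -0.5 0 1;0 0 -0.5 0 -0.5;0 0 -0.5 0 -0.8;0 0 -0.5 0 -0.8;0 0 -0.5 0 -0.8;0 0 -10 0 -0.8;0 0 -30 0 -0.8;0 0 -60 0 -0.8;0 0 -100 0 -0.8;0 0 -140 0 -0.8;0 0 -170 0 -0.8;0 0 -170 0 -0.8;0 0 -170 0 -0.8"

```text
t: 33.85
tool_pos: [0.5591, 0.1418, 0.1919]
orientation: [0.396, 3.114, 0.001]
force: [-0.3, -0.7, -0.6]
opening: 0.0833
gripper_force: 0.0
```

```bash
python3 - <<'E'
from h import *
inc([.5575,.142,.021])
im=robot.read_camera('side');cv2.imwrite('pics/s3.png',im)
print([(d['centre'],round(d['conf'],2)) for d in robot.landmark_of('side','cap')])
for n in ['paint_pot','glue_bottle','varnish_pot']:print(n,[(d['centre'],round(d['conf'],2)) for d in robot.landmark_of('side',n)])
E
```

```text
t 33.85 pos [0.5591 0.1418 0.1919] q [ 0.159  0.079  1.592  0.     1.468 -1.159] open 0.08330692109544462 F [-0.3 -0.7 -0.6]
tool x [-0.968  0.25  -0.002] y [0.25  0.968 0.001] z [ 0.002  0.    -1.   ]
inc mm [  2.   -0.4 170.9]
[([0.3902, 0.1328, -0.001], 0.94), ([0.5567, 0.1366, 0.0083], 0.75), ([0.6388, -0.1335, 0.002], 0.56)]
paint_pot [([0.5931, -0.0187, 0.0019], 0.61)]
glue_bottle [([0.662, 0.0384, 0.0052], 0.85)]
varnish_pot [([0.438, -0.0067, -0.0002], 0.88)]
```

View pics/s3.png

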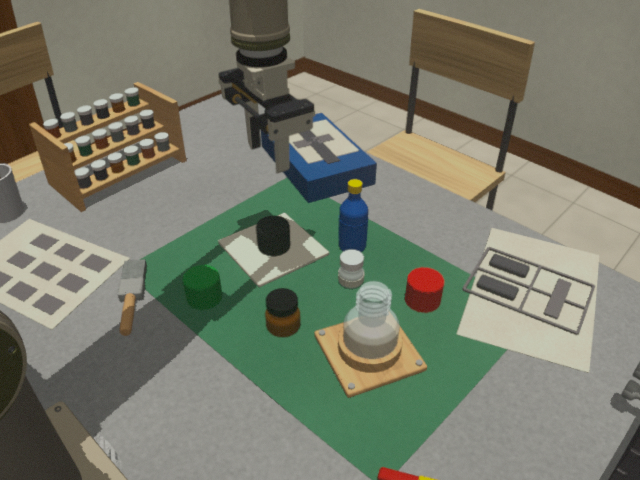

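The cap stands upright in the middle of the tile at about (273,237), the gripper is clear, and the bystanders haven't moved.

```bash
python3 -c "
from plant import robot
print(robot.close_job())"
```

```text
the job is handed in; nothing more can be done
None
```

The job is handed in at about 34 s: the cap came off freely and stands released, top side up, within about 6 mm of the tile's centre, with all three bystanders in place; no verdict was returned.

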